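Start the oil bottle filler: power, air, start

TASK

Start the bottle filler by pressing its controls with the closed fingertips: first press the raised half of the power rocker down until it has tipped fully over, then push the air valve's knob all the way in, and then press the small start button fully down for about half a second and let it come back up. Keep to that order, do not press the wide mushroom-shaped stop button next to start, and leave the bottles, the bowl and the jar standing where they are. Finish with the hand clear of everything.

Things in the scene. Friction and masses are not known exactly. Their poses are not given: they have to be found in the camera images.
- switchbox: Power switch: fixed grey box 90 x 120 x 60 mm (x, y, z), a wide white rocker on top between two black strips (tops 66 mm up). Origin: centre of its underside. The rocker is 40 mm wide (x), 80 mm long (y), a shallow V; its pivot is at the middle of the box, 68 mm up, along the own x axis. At the start the half on the own +y side is raised, the other level.
- rocker_press (a point): Point on the top face of the rocker's raised half, 27 mm from the pivot towards its end: press here, straight down. At the start it is about 78.5 mm above the table; with the rocker fully over it is 68 mm above the table and that half lies level. The point moves with the rocker; its z axis is not the press direction (press straight down).
- rocker (a joint): Rocker angle (rad): 0 off (as at every start), 0.40 fully over = on. It has stiff friction (about 3 N at the press point) and stays where it is left.
- valveblock: Air valve: fixed aluminium block 80 x 80 x 50 mm with a brass collar (its top 58 mm up) on top, brass fittings at two sides (they reach 58 mm from the centre along its own +y and -y), and one black round knob on a steel stem. Origin: centre of its underside, on the table.
- valve_top (a point): Centre of the flat top of the air valve's knob (36 mm in diameter, 18 mm high). 90 mm above the table with the valve fully out, 76 mm with it fully in. Push straight down.
- valve (a joint): How far the valve knob is pushed in (m): 0 fully out, 0.014 fully in; starts between 0 and 0.004. No spring: friction of about 4 N, it stays where it is left.
- station: Start/stop station: fixed grey plastic box 80 x 150 x 55 mm (x, y, z) with two black round buttons on top, both of them springy: start on its own -y side, stop on its own +y side, each 37 mm from the middle (74 mm apart). Origin: centre of its underside, on the table. It may stand turned any way round.
- start_top (a point): Centre of the flat top of the small start button (26 mm in diameter, in a round steel housing of 42 mm whose top is 67 mm above the table). 73 mm above the table when up. Press straight down.
- start (a joint): Start button travel (m): 0 up, 0.006 fully down; springs back. Begins to move at 1.5 N, fully down at 5 N.
- stop_top (a point): Centre of the top of the wide mushroom stop button (44 mm in diameter, on a stalk), 90 mm above the table, 17 mm higher than start. Not to be pressed.
- stop (a joint): Stop button travel (m): 0 up, 0.006 fully down; springs back. Must stay up.
- bottle_a: Loose oil bottle, 52 mm in diameter, 210 mm tall, black cap. Origin: centre of its underside. Bystander, standing to the left (+y) of all the controls.
- bottle_b: Second loose oil bottle, the same. Origin: centre of its underside. Bystander, standing to the right (-y) of all the controls.
- cap_bowl: Loose amber glass bowl, 84 mm across the rim, 50 mm high. Origin: centre of its underside. Bystander, between the robot and the controls.
- jar: Loose small oil jar with a steel lid, 60 mm in diameter, 80 mm high. Origin: centre of its underside. Bystander, between the robot and the controls.
Not all that is in view belongs to the job. Leave any green look-alike of the station alone. What is shaped like the valveblock but blue is not meant.

How it is judged:
By the outcome, as a careful person would: the job done as asked, in the order asked, and still so for the second after the job is handed in, with the robot touching nothing.
It also fails if it takes over 45 s, if anything falls off the work surface, if the arm or the gripper's body presses on something with over 40 N, if the wrist force passes 120 N, or if a joint passes its speed limit or range.

ROBOT

A 6-joint arm with a two-finger parallel gripper is mounted at the origin on the work surface. World frame = base frame: x ahead of the robot, y to its left, z up, the work surface at z = 0. Lengths are in m, angles in rad, forces in N, time in s.
With the tool pointing down it reaches from about 0.375 to 0.9 m from the base axis. Payload 3.1 kg.
Tool frame: the origin (TCP) lies midway between the tips of the shut fingers; the grasp point (between the pads) lies 19 mm behind it; z points along the fingers, y is the line along which they close (so a half turn about z gives the same grasp; the last joint's range is limited). The gripper opens to 87 mm and grips with 3 to 60 N. Pads are 19 mm wide; open, the fingers measure 117 mm over their backs; the gripper's body (75 mm by 190 mm) begins 51 mm behind the grasp point.
Start: joints at [-1.421, 0.527, 1.433, -0, 1.181, -0.178], TCP at [0.201, -0.592, 0.223] pointing down, gripper open.
Joint ranges: [-3.08, 3.08], [-0.75, 2.2], [0.22, 2.44], [-1.43, 4.57], [0, 2.65], [-2.85, 2.85]. Speed limits (rad/s): [2.79, 2.79, 3.14, 3.14, 3.14, 3.14].

INTERFACE

Orientations are given as a unit quaternion [x, y, z, w].
In Python, from rig import get_obs, cams, job gives the robot as it stands.
- The arm moves only by the tool servo_tool, never from a script. Its argument "moves" is text: rows parted by semicolons, each of 5 numbers parted by spaces: the shift along the tool's x, y, z in m, then the turn about the tool's z in degrees, then the finger opening in m, from 0 to 0.087. In form: dx dy dz spin claw; .... A call has 1 to 10 rows; each row is the pose to reach, as a shift and turn from the pose commanded when the call began, along the tool's axes at that moment; what a row does not reach only later rows make up. A row lasts 1/12 s, in which the tool goes at most 41.7 mm and 7.16 degrees, less where a joint would pass 70% of its speed; a pose out of reach is approached as far as the arm can. A call with a gripper value outside its range is refused whole. The fingers move at their own pace and stop on an object; "grip_force" is the grip in N (left out, the last holds). Time passes only in rows, so rows that repeat a pose let the fingers close. It gives the time, the measured TCP pose, the force, the opening and the grip force at its end, in the units of the state.
- get_obs(): the state, without advancing time (a new reading comes with each control period).
- cams.camera(name): name is "scene" or "top" or "wrist"; returns the picture (480x640x3 uint8, blue, green, red); there is no depth.
- cams.camera_model(name): a dict with "fx", "fy", "cx", "cy" (pixels), "dist" ([k1, k2, p1, p2, k3] as OpenCV has them; the pictures are not rectified), "R" (3x3) and "t" (3): a world point X has camera coordinates R X + t. Camera axes: x right, y down, z forward; pixel columns grow to the right and rows downward; lengths in m; the calibration is good to about 2 mm. A picture is of the moment at which its call begins: read the wrist's pose just before it. camera_model takes no time and is no camera call; for the wrist camera it gives the pose at the moment of the call.
- job.hand_in(): hands the job in; it is judged then, once.
The state is a dict: "time": time; "q": joint angles; "joint_velocities": joint speeds; "joint_torque": joint torques, N m; "position": TCP position; "tool_rot": TCP orientation; "ft_force": force on the tool from outside, world axes, zero at the start; "moment": the same for the moment, N m; "grip_width": finger opening in m; "grip_force": force on a finger pad.
Only numpy, scipy, OpenCV 4.12 (cv2) and the standard library are available. Lean on these libraries where they do the work, as an engineer would, in place of code of your own. Each camera call takes 0.05 s, during which the arm holds its last target. There are 200 camera calls.

## Working session

There is one attempt and no reset: what is moved stays moved. The work goes in short steps, Python scripts to look and compute and a tool call to move; the robot and the scene stay as the last step left them, time stands still between calls to the robot, and variables do not carry over. Pictures are saved under pics/ and viewed, at most 10 in all, crops included, and the job is handed in when it is done.

Besides the shell and the picture viewer there is one more tool, called after "Emit:" as name(argument=value, ...), one argument or row to a line, values as JSON. servo_tool: Moves the arm, as the interface text tells. Its arguments: {"type":"object","properties":{"moves":{"type":"string"},"grip_force":{"type":"number"}},"required":["moves"]}

```bash
mkdir -p pics; python3 - <<'E'
from rig import get_obs,cams
import cv2
for n in("scene","top"):
    cv2.imwrite(f"pics/{n}0.png",cams.camera(n)); m=cams.camera_model(n); print(n,m["fx"],m["R"],m["t"],m["dist"])
o=get_obs();print(o["time"],o["position"],o["tool_rot"],o["ft_force"])
E
```

```text
scene 577.5870836370424 [[-0.71982137  0.69404392 -0.01265817]
 [ 0.55161793  0.56084541 -0.61738974]
 [-0.42139632 -0.4513928  -0.78655558]] [ 0.42787506 -0.26930375  1.68166462] [-0.05754861  0.          0.          0.          0.        ]
top 577.5440185353074 [[ 1.21496373e-02 -9.99925891e-01 -7.73674531e-04]
 [-9.96968705e-01 -1.20542337e-02 -7.68641496e-02]
 [ 7.68491272e-02  1.70520084e-03 -9.97041275e-01]] [-0.01337461  0.59124866  1.32153476] [0.00612771 0.         0.         0.         0.        ]
0.1 [ 0.20117853 -0.59106652  0.22167897] [ 9.86596198e-01  1.63177871e-01  1.90714765e-05 -9.61194455e-04] [0.84272872 0.88939707 0.5124153 ]
```

View pics/top0.png

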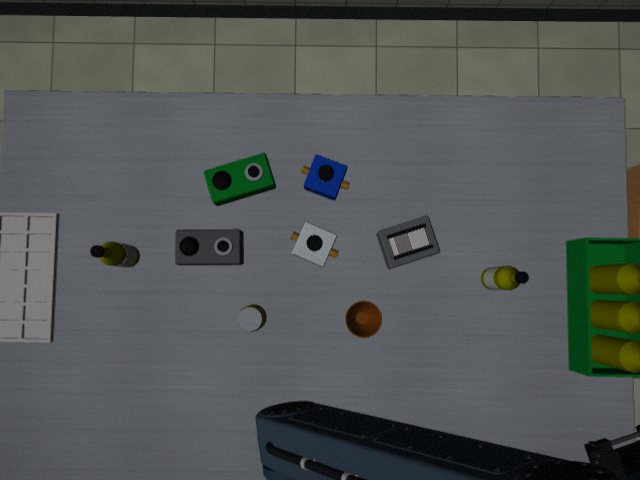

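View pics/scene0.png

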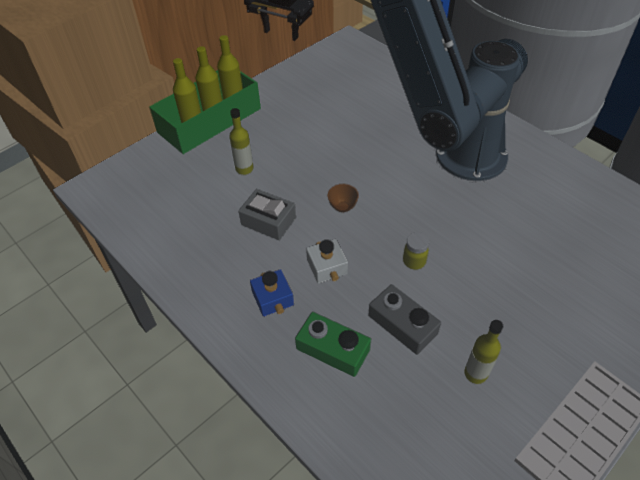

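The top view shows these candidates:
- **Stations:** grey at (209,247) and green at (240,178). The grey one is meant. Its start button is in the steel ring at (223,246) and its wide stop is at (188,246).
- **Valves:** aluminium at (315,243) and blue at (326,176). The aluminium one is meant.
- **Switchbox:** only one, at (408,242).

I'll confirm these in one enlarged crop and measure them.

```bash
cat > h.py <<'E'
import numpy as np,cv2
from rig import cams
def ray(n,uv,m=None):
    m=m or cams.camera_model(n)
    K=np.array([[m["fx"],0,m["cx"]],[0,m["fy"],m["cy"]],[0,0,1]])
    p=cv2.undistortPoints(np.array([[uv]],float),K,np.array(m["dist"]))[0,0]
    R=np.array(m["R"]);return -R.T@np.array(m["t"]),R.T@np.array([p[0],p[1],1])
def onz(n,uv,z,m=None):
    c,d=ray(n,uv,m);return c+d*(z-c[2])/d[2]
def proj(n,X,m=None):
    m=m or cams.camera_model(n)
    K=np.array([[m["fx"],0,m["cx"]],[0,m["fy"],m["cy"]],[0,0,1]])
    return cv2.projectPoints(np.array([X],float),cv2.Rodrigues(np.array(m["R"]))[0],np.array(m["t"],float),K,np.array(m["dist"]))[0][0,0]
E
python3 - <<'E'
import cv2,numpy as np
from h import *
t=cv2.imread("pics/top0.png");s=cv2.imread("pics/scene0.png")
a=cv2.resize(t[205:285,165:445],(784,224),interpolation=cv2.INTER_CUBIC)
b=cv2.resize(s[180:250,230:360],(650,350),interpolation=cv2.INTER_CUBIC)
c=np.zeros((574,784,3),np.uint8);c[:224]=a;c[224:,:650]=b
cv2.imwrite("pics/c1.png",np.clip(c.astype(int)*1.0,0,255).astype(np.uint8))
g=cv2.cvtColor(t,cv2.COLOR_BGR2GRAY)
def blobs(mask,x0,x1,y0,y1):
    mm=np.zeros_like(mask);mm[y0:y1,x0:x1]=mask[y0:y1,x0:x1]
    n,l,st,ce=cv2.connectedComponentsWithStats(mm)
    return [(ce[i].round(1),st[i].tolist()) for i in range(1,n) if st[i][4]>15]
dk=(g<50).astype(np.uint8)
for r in((170,250,225,270),(290,345,220,270),(375,445,210,275)):print("dark",blobs(dk,*r))
br=(g>170).astype(np.uint8)
for r in((170,250,225,270),(290,345,220,270),(375,445,210,275)):print("bright",blobs(br,*r))
E
```

```text
dark [(array([196.8, 230.2]), [177, 230, 44, 2, 52]), (array([226.4, 254.9]), [177, 230, 67, 35, 280]), (array([188.8, 245.8]), [179, 236, 21, 21, 339]), (array([231.3, 246.2]), [229, 239, 5, 15, 17]), (array([222.6, 245.8]), [217, 241, 12, 11, 101])]
dark [(array([314.1, 242.6]), [307, 235, 15, 16, 191])]
dark [(array([432.5, 230.5]), [428, 217, 10, 28, 28]), (array([406.2, 230.3]), [386, 223, 40, 16, 167]), (array([413.2, 251.7]), [393, 244, 41, 16, 168])]
bright []
bright []
bright []
```

View pics/c1.png

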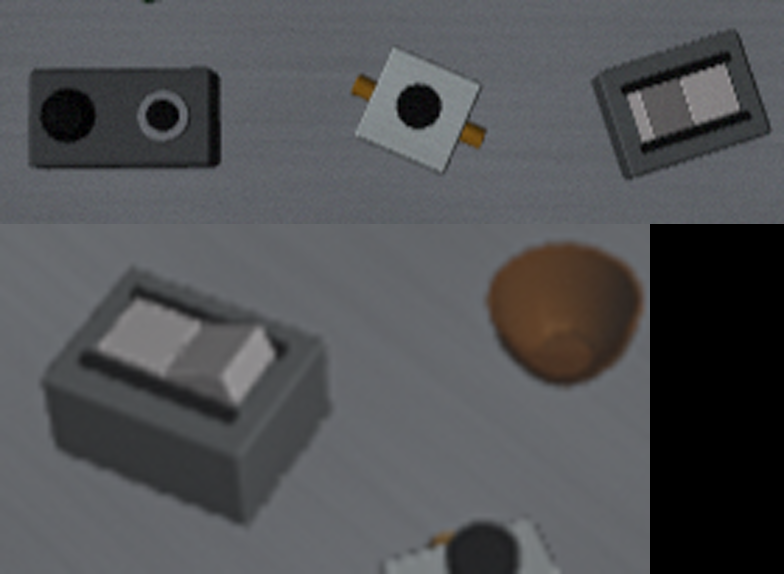

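The crop confirms all three. The rocker's raised half is on the left (+y) in the top view, because its end face rises at the right in the scene view. Start is the small dark disc in the ring at (223,246).

```bash
python3 - <<'E'
from h import *
from rig import get_obs
from scipy.spatial.transform import Rotation as Ro
o=get_obs();p=o["position"];R=Ro.from_quat(o["tool_rot"]);print(R.as_matrix().round(3))
a=onz("top",(406.2,230.3),.066);b=onz("top",(413.2,251.7),.066);c=(a+b)/2;d=b-a
L=np.array([-d[1],d[0],0]);L/=np.linalg.norm(L);L*=np.sign(L[1])
T={"pivot":c,"rocker":c+.027*L,"valve":onz("top",(314.1,242.6),.089),"start":onz("top",(222.6,245.8),.073),"stop":onz("top",(188.8,245.8),.090)}
s=cv2.cvtColor(cv2.imread("pics/scene0.png"),cv2.COLOR_BGR2GRAY)
print("L",L)
for k,v in T.items(): print(k,v.round(4),"tool shift",R.inv().apply(v-p).round(3),"scene px",proj("scene",v).round(1))
for k,uv,z in(("ba",(97,252),.21),("bb",(522,278),.21),("jar",(252,318),.08),("bowl",(364,317),.05)):print(k,onz("top",uv,z).round(3))
E
```

```text
[[ 0.947  0.322 -0.   ]
 [ 0.322 -0.947  0.002]
 [ 0.    -0.002 -1.   ]]
L [-0.3105882   0.95054456 -0.        ]
pivot [ 0.5882 -0.2207  0.066 ] tool shift [ 0.486 -0.226  0.156] scene px [267.  203.3]
rocker [ 0.5798 -0.195   0.066 ] tool shift [ 0.486 -0.253  0.156] scene px [276.  206.8]
valve [ 0.5803 -0.0056  0.089 ] tool shift [ 0.547 -0.432  0.134] scene px [327.4 242.8]
start [0.5718 0.1992 0.073 ] tool shift [ 0.605 -0.629  0.15 ] scene px [393.8 296.1]
stop [0.5698 0.2711 0.09  ] tool shift [ 0.627 -0.697  0.133] scene px [419.8 311.2]
ba [0.547 0.428 0.21 ]
bb [ 0.506 -0.42   0.21 ]
jar [0.413 0.129 0.08 ]
bowl [ 0.416 -0.12   0.05 ]
```

Emit:
servo_tool(
  moves="0 0 -0.03 0 0.04; 0.01 -0.005 -0.05 0 0; 0.045 -0.023 -0.055 0 0; 0.08 -0.042 -0.055 0 0; 0.115 -0.06 -0.055 0 0; 0.15 -0.078 -0.055 0 0; 0.187 -0.097 -0.055 0 0; 0.224 -0.116 -0.055 0 0; 0.261 -0.135 -0.055 0 0; 0.298 -0.154 -0.055 0 0",
)

```text
time: 0.93
position: [0.4346, -0.348, 0.2772]
tool_rot: [0.987, 0.163, -0.0, -0.0]
ft_force: [-0.4, -0.0, -0.4]
grip_width: 0.0282
grip_force: 0.0
```

Emit:
servo_tool(
  moves="0.034 -0.018 0 0 0; 0.068 -0.036 0 0 0; 0.102 -0.054 0.01 0 0; 0.136 -0.072 0.03 0 0; 0.165 -0.087 0.06 0 0; 0.18 -0.095 0.085 0 0; 0.186 -0.099 0.1 0 0; 0.186 -0.099 0.1 0 0; 0.186 -0.099 0.1 0 0",
)

```text
time: 1.68
position: [0.5774, -0.1956, 0.1764]
tool_rot: [0.986, 0.164, -0.001, -0.001]
ft_force: [0.7, -0.2, 0.2]
grip_width: 0.0006
grip_force: 0.0
```

```bash
python3 - <<'E'
from h import *
from rig import get_obs
from scipy.spatial.transform import Rotation as Ro
o=get_obs();p=o["position"];R=Ro.from_quat(o["tool_rot"]);print(o["time"],p,o["grip_width"],o["ft_force"]);print(R.as_matrix().round(3))
m=cams.camera_model("wrist");im=cams.camera("wrist");cv2.imwrite("pics/w1.png",im)
for X in([.5882,-.2207,.068],[.5798,-.195,.0785]):print(proj("wrist",X,m))
E
```

```text
1.6833 [ 0.5773808  -0.19564883  0.17637682] 0.0006329246114194219 [ 0.66337811 -0.22145527  0.21585865]
[[ 0.946  0.323 -0.003]
 [ 0.323 -0.946  0.001]
 [-0.002 -0.002 -1.   ]]
[352.58868913 236.23214932]
[313.50561815 239.97303805]
```

View pics/w1.png

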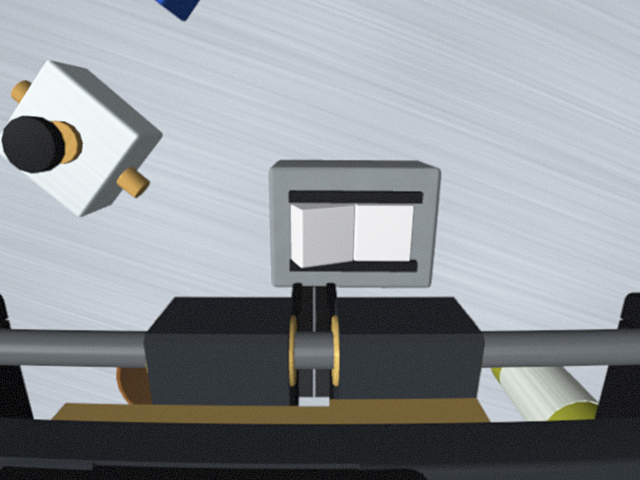

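The wrist view agrees: the pivot line is at about (354,233) against a predicted (353,236), and the raised half is left of it. I'll press down there.

Emit:
servo_tool(
  moves="0.003 0 0.035 0 0; 0.003 0 0.07 0 0; 0.003 0 0.09 0 0; 0.003 0 0.096 0 0; 0.003 0 0.1 0 0; 0.003 0 0.104 0 0; 0.003 0 0.107 0 0; 0.003 0 0.109 0 0; 0.003 0 0.109 0 0",
)

```text
time: 2.48
position: [0.5815, -0.196, 0.0695]
tool_rot: [0.987, 0.163, 0.001, 0.001]
ft_force: [-0.5, -0.5, 1.8]
grip_width: 0.0005
grip_force: 1.1
```

Emit:
servo_tool(
  moves="0 0 0.001 0 0; 0 0 0.002 0 0; 0 0 0.003 0 0; 0 0 0.004 0 0; 0 0 0.004 0 0; 0 0 0.004 0 0",
)

```text
time: 2.98
position: [0.5816, -0.196, 0.0682]
tool_rot: [0.987, 0.163, 0.001, 0.001]
ft_force: [-6.0, 0.6, 20.3]
grip_width: 0.0005
grip_force: 9.9
```

Bottomed out at 20 N. I'll lift, move over the valve, and check the rocker from there.

Emit:
servo_tool(
  moves="0 0 -0.035 0 0; 0 0 -0.07 0 0; 0.012 -0.036 -0.08 0 0; 0.024 -0.072 -0.08 0 0; 0.036 -0.108 -0.08 0 0; 0.048 -0.144 -0.08 0 0; 0.058 -0.174 -0.08 0 0; 0.06 -0.18 -0.08 0 0; 0.06 -0.18 -0.08 0 0; 0.06 -0.18 -0.08 0 0",
)

```text
time: 3.82
position: [0.5803, -0.0057, 0.1446]
tool_rot: [0.986, 0.164, 0.001, 0.0]
ft_force: [-0.3, 0.3, -0.2]
grip_width: 0.0002
grip_force: 0.0
```

```bash
python3 - <<'E'
from h import *
from rig import get_obs
o=get_obs();print(o["time"],o["position"],o["ft_force"])
m=cams.camera_model("wrist");w=cams.camera("wrist");t=cams.camera("top");s=cams.camera("scene")
print(proj("wrist",[.5803,-.0056,.088],m))
cv2.imwrite("pics/w2.png",np.hstack([cv2.resize(w,(400,300)),cv2.resize(s[180:255,230:330],(400,300),interpolation=cv2.INTER_CUBIC)]))
E
```

```text
3.8167 [ 0.5803108  -0.00573244  0.1446424 ] [-0.34421617  0.31323879 -0.21908881]
[312.44980278 264.40270601]
```

View pics/w2.png

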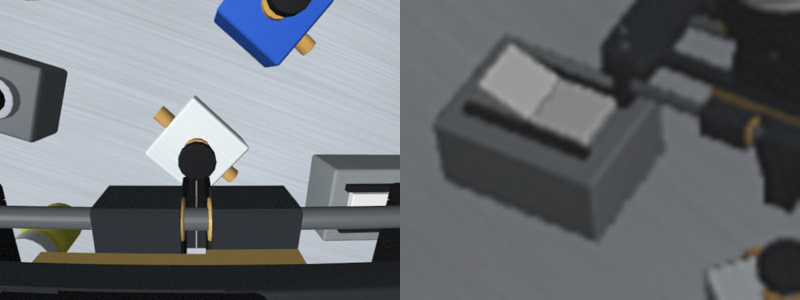

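The rocker is fully over: its right-hand half now lies level. The knob is at (197,160) in the wrist half, just ahead of the tips, so I'll shift +3 mm in x and push.

Emit:
servo_tool(
  moves="0.003 0 0.03 0 0; 0.003 0 0.048 0 0; 0.003 0 0.054 0 0; 0.003 0 0.058 0 0; 0.003 0 0.062 0 0; 0.003 0 0.066 0 0; 0.003 0 0.069 0 0; 0.003 0 0.071 0 0; 0.003 0 0.072 0 0; 0.003 0 0.072 0 0",
)

```text
time: 4.8
position: [0.583, -0.0053, 0.0761]
tool_rot: [0.987, 0.164, 0.001, 0.001]
ft_force: [-6.7, -0.5, 19.9]
grip_width: 0.0004
grip_force: 10.4
```

Knob bottomed at 0.076. On to start.

Emit:
servo_tool(
  moves="0 0 -0.035 0 0; 0 0 -0.06 0 0; 0.01 -0.035 -0.065 0 0; 0.02 -0.07 -0.065 0 0; 0.03 -0.105 -0.065 0 0; 0.04 -0.14 -0.065 0 0; 0.05 -0.175 -0.065 0 0; 0.056 -0.197 -0.065 0 0; 0.056 -0.197 -0.065 0 0; 0.056 -0.197 -0.065 0 0",
)

```text
time: 5.63
position: [0.5726, 0.2015, 0.1379]
tool_rot: [0.986, 0.165, 0.001, -0.0]
ft_force: [0.4, 0.4, 0.1]
grip_width: 0.0003
grip_force: 0.0
```

```bash
python3 - <<'E'
from h import *
from rig import get_obs
o=get_obs();print(o["time"],o["position"],o["ft_force"])
m=cams.camera_model("wrist");w=cams.camera("wrist")
print(proj("wrist",[.5718,.1992,.073],m),proj("wrist",[*o["position"][:2],.073],m),proj("wrist",[.5698,.2711,.09],m))
cv2.imwrite("pics/w3.png",w)
E
```

```text
5.6333 [0.57263674 0.20153422 0.13790957] [0.37995321 0.4354635  0.09380795]
[316.03215155 262.48097936] [312.75853165 260.00499869] [189.096438   235.19897991]
```

View pics/w3.png

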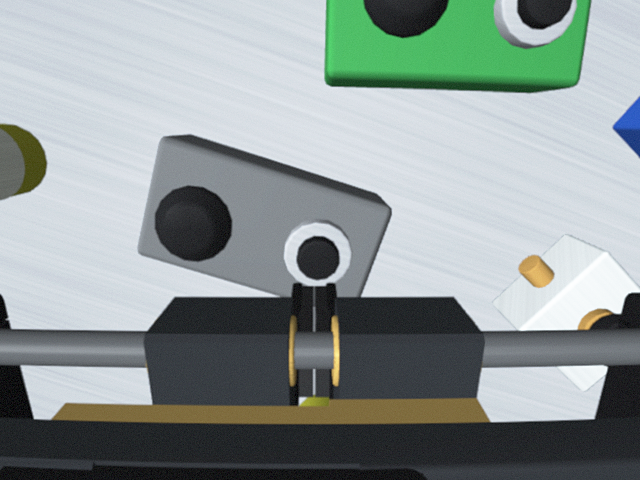

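Start is at (318,258) and the tips project to (313,260), so a small correction is needed: +3 mm in y and +1 mm in x. The mushroom stop at (193,223) is well clear.

Emit:
servo_tool(
  moves="0.001 0.003 0.035 0 0; 0.001 0.003 0.055 0 0; 0.001 0.003 0.062 0 0; 0.001 0.003 0.067 0 0; 0.001 0.003 0.071 0 0; 0.001 0.003 0.074 0 0; 0.001 0.003 0.074 0 0; 0.001 0.003 0.074 0 0; 0.001 0.003 0.074 0 0; 0.001 0.003 0.074 0 0",
)

```text
time: 6.52
position: [0.5734, 0.1953, 0.0708]
tool_rot: [0.987, 0.163, -0.0, 0.001]
ft_force: [-10.9, -5.2, 38.2]
grip_width: 0.0004
grip_force: 18.9
```

Emit:
servo_tool(
  moves="0 0 0 0 0; 0 0 -0.015 0 0; 0 0 -0.05 0 0; 0 0 -0.09 0 0; 0 0 -0.13 0 0; 0 0 -0.15 0 0; 0 0 -0.15 0 0; 0 0 -0.15 0 0",
)

```text
time: 7.18
position: [0.5755, 0.1967, 0.2161]
tool_rot: [0.987, 0.163, 0.003, 0.0]
ft_force: [0.3, -0.1, -1.3]
grip_width: 0.0006
grip_force: 0.0
```

```bash
python3 - <<'E'
from h import *
from rig import get_obs
o=get_obs();print(o["time"],o["position"],o["ft_force"])
w=cams.camera("wrist");s=cams.camera("scene")
cv2.imwrite("pics/w4.png",np.hstack([cv2.resize(w,(400,300)),cv2.resize(s,(400,300),interpolation=cv2.INTER_AREA)]))
E
```

```text
7.1833 [0.57545071 0.1967263  0.21610596] [ 0.27645967 -0.06660651 -1.32862837]
```

View pics/w4.png

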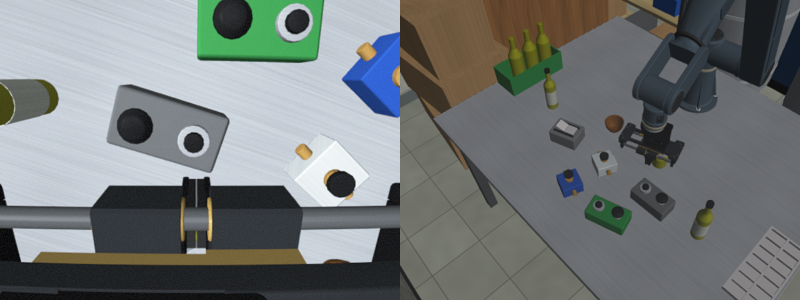

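The start press stopped at z 0.0708 with 38 N instead of 0.067, so something else may have taken the load. I'll lower to just above the button and look.

Emit:
servo_tool(
  moves="0 0 0.04 0 0; 0 0 0.08 0 0; 0 0 0.115 0 0; 0 0 0.13 0 0; 0 0 0.135 0 0; 0 0 0.135 0 0; 0 0 0.135 0 0",
)

```text
time: 7.87
position: [0.5738, 0.1972, 0.0782]
tool_rot: [0.987, 0.163, -0.001, -0.0]
ft_force: [0.2, -0.2, -0.7]
grip_width: 0.0005
grip_force: 0.0
```

```bash
python3 - <<'E'
from h import *
from rig import get_obs
o=get_obs();print(o["time"],o["position"],o["ft_force"],o["moment"])
w=cams.camera("wrist");s=cams.camera("scene");m=cams.camera_model("wrist")
print("tcp",proj("wrist",o["position"],m),"start",proj("wrist",[.5718,.1992,.073],m),"scene tcp",proj("scene",o["position"]),"start",proj("scene",[.5718,.1992,.073]))
a=cv2.resize(s[230:350,330:480],(500,400),interpolation=cv2.INTER_CUBIC);b=cv2.resize(w[120:330,140:400],(300,242))
c=np.zeros((400,800,3),np.uint8);c[:,:500]=a;c[:242,500:]=b
cv2.imwrite("pics/w5.png",c)
E
```

```text
7.8667 [0.57380298 0.19721787 0.07821909] [ 0.17643596 -0.15216745 -0.7363868 ] [ 0.03203621 -0.00892133  0.01116037]
tcp [311.84409045 309.64822477] start [306.37689736 307.18265818] scene tcp [392.68893536 294.85565276] start [393.76043641 296.13988845]
```

View pics/w5.png

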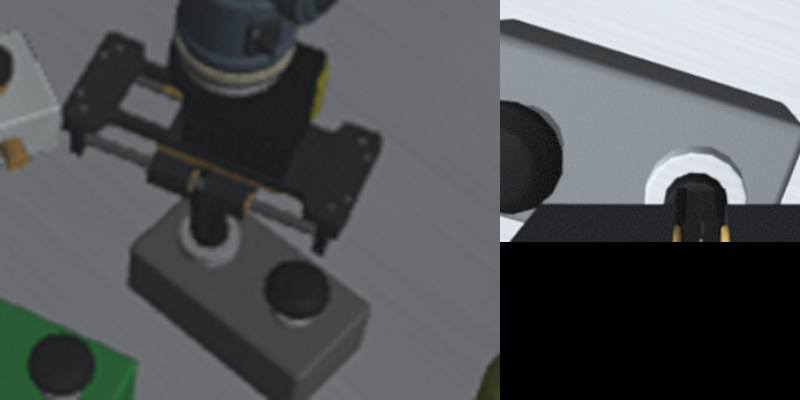

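The gripper's end bracket hangs near the stop button, at about (320,245) in the crop against stop at (297,290). It may have come down on something. I'll lift, turn the hand about 71° so its long side lies across the station and away from stop, and press again.

Emit:
servo_tool(
  moves="0 0 -0.03 0 0; 0 0 -0.06 -7 0; 0 0 -0.06 -14 0; 0 0 -0.06 -21 0; 0 0 -0.06 -28 0; 0 0 -0.06 -35 0; 0 0 -0.06 -42 0; 0 0 -0.06 -49 0; 0 0 -0.06 -56 0; 0 0 -0.06 -63 0",
)

```text
time: 8.8
position: [0.5754, 0.1976, 0.1405]
tool_rot: [0.754, 0.657, 0.002, 0.001]
ft_force: [-0.2, 0.6, 0.1]
grip_width: 0.0006
grip_force: 0.0
```

Emit:
servo_tool(
  moves="0 0 0 -7 0; 0 0 0 -8 0; 0 0 0.03 -8 0; 0 0 0.05 -8 0; 0 0 0.05 -8 0",
)

```text
time: 9.22
position: [0.572, 0.197, 0.0861]
tool_rot: [0.709, 0.705, -0.002, -0.002]
ft_force: [-1.2, -0.5, -0.9]
grip_width: 0.0004
grip_force: 0.0
```

```bash
python3 - <<'E'
from h import *
from rig import get_obs
from scipy.spatial.transform import Rotation as Ro
o=get_obs();p=o["position"];R=Ro.from_quat(o["tool_rot"]);print(o["time"],p,o["q"][5]);print(R.as_matrix().round(2))
w=cams.camera("wrist");m=cams.camera_model("wrist");s=cams.camera("scene")
print("tcp on start plane",proj("wrist",[p[0],p[1],.073],m),"start",proj("wrist",[.5718,.1992,.073],m),"shift",R.inv().apply(np.array([.573,.199,.073])-p))
# bright ring in the wrist picture
g=cv2.cvtColor(w,cv2.COLOR_BGR2GRAY)
a=cv2.resize(s[230:350,330:480],(400,320),interpolation=cv2.INTER_CUBIC);b=cv2.resize(w,(400,300))
c=np.zeros((320,800,3),np.uint8);c[:,:400]=a;c[:300,400:]=b
cv2.imwrite("pics/w6.png",c)
E
```

```text
9.2167 [0.57197889 0.19698343 0.08611105] 0.15334766434077815
[[ 0.01  1.   -0.01]
 [ 1.   -0.01 -0.  ]
 [-0.   -0.01 -1.  ]]
tcp on start plane [309.77325211 292.07615974] start [309.34542035 287.7234485 ] shift [0.00203321 0.00107539 0.01310414]
```

View pics/w6.png

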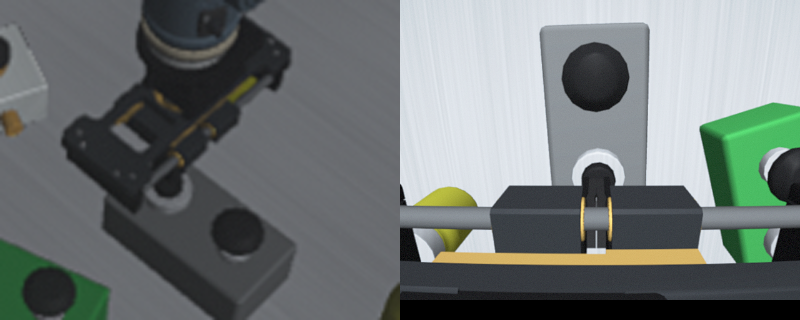

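Clear now: the hand's long side lies across the station and nothing is over stop. I'll press gently and check the force.

Emit:
servo_tool(
  moves="0.002 0.001 0.006 0 0; 0.002 0.001 0.011 0 0; 0.002 0.001 0.014 0 0; 0.002 0.001 0.016 0 0; 0.002 0.001 0.016 0 0; 0.002 0.001 0.016 0 0",
)

```text
time: 9.82
position: [0.5762, 0.1997, 0.0734]
tool_rot: [0.709, 0.706, 0.001, 0.001]
ft_force: [3.0, 1.4, 2.8]
grip_width: 0.0005
grip_force: 1.8
```

```bash
python3 - <<'E'
from rig import get_obs
for i in range(1):
    o=get_obs();print(o["position"],o["ft_force"],o["moment"])
E
```

```text
[0.57624283 0.19971062 0.07338514] [3.04865151 1.37019484 2.79069916] [ 0.20505335 -0.34812679  0.05725104]
```

```bash
python3 - <<'E'
from h import *
for z in(.08,.1,.12,.14,.16,.18):print("foot",z,proj("scene",[.543,.287,z]).round(0))
print("green stop",onz("top",(222,180),.09),"start",onz("top",(254,171),.073))
m=cams.camera_model("wrist");print("wristcam at",(-np.array(m["R"]).T@np.array(m["t"])).round(3),"axis",np.array(m["R"])[2].round(2))
from rig import get_obs;print(get_obs()["joint_torque"])
w=cams.camera("wrist");s=cams.camera("scene")
a=cv2.resize(s[230:350,330:480],(400,320),interpolation=cv2.INTER_CUBIC);b=cv2.resize(w,(400,300))
c=np.zeros((320,800,3),np.uint8);c[:,:400]=a;c[:300,400:]=b
cv2.imwrite("pics/w7.png",c)
E
```

```text
foot 0.08 [433. 311.]
foot 0.1 [434. 306.]
foot 0.12 [435. 301.]
foot 0.14 [437. 296.]
foot 0.16 [438. 290.]
foot 0.18 [439. 285.]
green stop [0.71759739 0.20135476 0.09      ] start [0.7421097 0.1323201 0.073    ]
wristcam at [0.577 0.276 0.236] axis [ 0.   -0.28 -0.96]
[-4.34990237e-01 -4.32276142e+01 -1.03640753e+01 -1.65329380e-01
  4.54935730e-01 -4.50050711e-04]
```

View pics/w7.png

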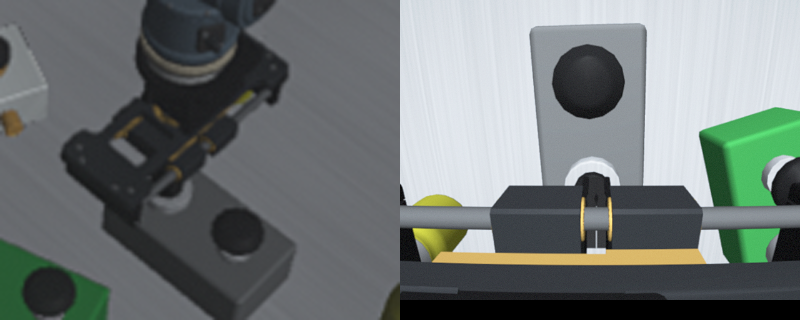

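Contact is at the fingertips only: the moment matches a lateral tip force. I'll press on from here.

Emit:
servo_tool(
  moves="0 -0.001 0.002 0 0; 0 -0.002 0.004 0 0; 0 -0.002 0.006 0 0; 0 -0.002 0.007 0 0; 0 -0.002 0.008 0 0; 0 -0.002 0.008 0 0",
)

```text
time: 10.42
position: [0.5761, 0.1997, 0.0709]
tool_rot: [0.708, 0.706, 0.003, 0.003]
ft_force: [-3.8, -0.6, 34.3]
grip_width: 0.0006
grip_force: 17.2
```

Emit:
servo_tool(
  moves="0 0 -0.004 0 0; 0 0 -0.006 0 0; 0 0 -0.006 0 0; 0 0 -0.006 0 0",
)

```text
time: 10.75
position: [0.5746, 0.1993, 0.0713]
tool_rot: [0.708, 0.706, 0.001, 0.001]
ft_force: [2.9, 0.9, 10.6]
grip_width: 0.0003
grip_force: 5.4
```

Emit:
servo_tool(
  moves="0 0 -0.001 0 0; 0 0 -0.001 0 0; 0 0 -0.001 0 0",
)

```text
time: 11.0
position: [0.5739, 0.1993, 0.0714]
tool_rot: [0.708, 0.706, 0.0, 0.001]
ft_force: [4.0, -0.0, 5.9]
grip_width: 0.0007
grip_force: 2.9
```

Emit:
servo_tool(
  moves="0 0 -0.001 0 0; 0 0 -0.001 0 0; 0 0 -0.001 0 0",
)

```text
time: 11.25
position: [0.5729, 0.1992, 0.0723]
tool_rot: [0.708, 0.706, -0.0, -0.0]
ft_force: [2.7, -0.8, 5.3]
grip_width: 0.0003
grip_force: 2.2
```

Emit:
servo_tool(
  moves="0 0 -0.0015 0 0; 0 0 -0.0015 0 0; 0 0 -0.0015 0 0",
)

```text
time: 11.5
position: [0.5725, 0.1992, 0.0738]
tool_rot: [0.708, 0.706, -0.001, -0.0]
ft_force: [2.9, -0.4, 2.8]
grip_width: 0.0004
grip_force: 1.7
```

Emit:
servo_tool(
  moves="0 0 -0.0015 0 0; 0 0 -0.0015 0 0; 0 0 -0.0015 0 0",
)

```text
time: 11.75
position: [0.5722, 0.1992, 0.0752]
tool_rot: [0.708, 0.706, -0.001, -0.001]
ft_force: [1.8, -1.3, 2.8]
grip_width: 0.0005
grip_force: 1.3
```

Emit:
servo_tool(
  moves="0 0 -0.002 0 0; 0 0 -0.002 0 0; 0 0 -0.002 0 0",
)

```text
time: 12.0
position: [0.572, 0.1993, 0.0772]
tool_rot: [0.708, 0.706, -0.001, -0.001]
ft_force: [0.4, -0.6, 1.8]
grip_width: 0.0007
grip_force: 0.7
```

The force falls from 5.9 N to 1.8 N between z 0.0714 and 0.0772. That is the button's full 6 mm spring travel, so start did bottom out; the heights simply read about 4 mm high here. I'll lift clear and hand in.

Emit:
servo_tool(
  moves="0 0 -0.03 0 0; 0 0 -0.07 0 0; 0 0 -0.11 0 0; 0 0 -0.14 0 0; 0 0 -0.15 0 0; 0 0 -0.15 0 0; 0 0 -0.15 0 0",
)

```text
time: 12.58
position: [0.5718, 0.1993, 0.2266]
tool_rot: [0.708, 0.706, -0.001, -0.001]
ft_force: [-0.3, -0.8, -1.1]
grip_width: 0.0005
grip_force: 0.0
```

```bash
python3 - <<'E'
from rig import get_obs,job
o=get_obs();print(o["time"],o["position"],o["ft_force"]);print(job.hand_in())
E
```

```text
12.5833 [0.57182773 0.1993059  0.22661603] [-0.29524432 -0.79526149 -1.12327301]
the job is handed in; nothing more can be done
None
```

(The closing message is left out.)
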